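# Nudge the moulded wheel into its nest and lock it with the cam lever

### The job

Slide the red toy wheel across the steel nest plate with gentle nudges, without picking it up, until it drops and sits flat on the floor of its round pocket. Then swing the cam lever clockwise (seen from above) until the cam bites on the wheel's rim and holds it snugly by itself, stopping when you feel it bite: forcing it on would crush the wheel. Take your hand away and leave the connector shell, the core insert and the torque driver where they are.

Things in the scene. Friction and masses are not known exactly. Their poses are not given: they have to be found in the camera images.
- wheel: Glossy red ABS toy wheel lying flat: a disc 100 mm across (too wide to grasp) and 32 mm thick, about 0.16 kg. 4 mm chamfer at its lower edge; the upper face has a rim 10 mm wide around a dish 5 mm deep with five low spokes and a hub 25 mm across, whose top is 31 mm above the underside. Origin: centre of the underside, on the plate's top at the start; z up along its axis.
- fixture: T-slotted aluminium table (300 x 500 x 20 mm) carrying the steel nest plate, fixed. Origin: on the bench below the plate's centre; z up, y along the plate's 340 mm length, x along its 230 mm width. The plate's top, where the wheel slides, is flat and 45 mm above the origin; only wheel, cam and lever stand on it. Wheel starts on the +y half, the pocket is in the -y half.
- pocket (a point): Centre of the floor of the plate's round pocket, 103 mm across, 10 mm deep, 2 mm chamfer: 1.5 mm play round the wheel. The seated wheel's origin lies here, its upper face 22 mm above the plate's top. The wheel tips in when its centre is about 10 mm short of the pocket's centre, then must be nudged on until it lies flat. Axes as the fixture's.
- cam_pivot (a point): Vertical axis of the cam lever, at the height of the plate's top, 73.6 mm from the pocket's centre along the fixture's +x. The steel cam on it is a disc 48 mm across, set 6 mm off the axis, 2 to 16 mm above the plate's top, clear of the wheel at small angles; above it a hub 33 mm across up to 33 mm (screw head up to 41 mm).
- lever_handle (a point): Middle of the lever's black handle grip, a level round bar of 23 mm diameter and 70 mm length; 80 mm from the pivot axis and 36 mm above the plate's top (its centre line). Its x axis points outward along the handle.
- cam_lever: Cam with its lever, turning about its z (up). Origin: the pivot axis at the plate's top; its x points out along the handle. Lever angle = how far x has turned clockwise (from above) from the fixture's +x: 0 to 2.1 rad, starts at 0 to 0.5. It stays where left (friction: up to 3 N at mid-handle). Wheel seated, it bites somewhere between 1.2 and 1.7: resistance climbs steeply, snug at 6 to 9 N.
- shell: Bystander: white PBT connector shell, 86 x 50 x 34 mm, standing on the bench to the left of the fixture (+y). Origin: centre of its underside.
- core: Bystander: polished steel mold core insert, 58 mm in diameter at its flange, 58 mm tall, standing on the -y end of the T-slot top, outside the nest plate. Origin: centre of its underside.
- driver: Bystander: black-gripped torque driver, 200 mm long, grip 34 mm thick, lying on the bench to the right of the fixture (-y). Origin: below the middle of its length, on the bench.
There are look-alikes about, which are no part of the job. Of the things that look like the wheel, the largest one is meant.

How it is judged (in metres and radians):
On the way, in this order (a step that is already met when the one before it is completed fails the run):
1. the wheel has dropped into the pocket and sits flat on its floor (horizontal distance between wheel and pocket below 0.005 m and z of wheel in the frame of pocket below 0.002 m and angle between wheel's own z axis and vertical below 0.04 rad), for 0.2 s.
2. the cam bites on the wheel's rim (contact force between cam_lever and wheel above 3 N), for 0.2 s.
At the end, for the whole second after the job is handed in: The wheel lies in its pocket (centre within 5 mm of the pocket's, underside within 2 mm of its floor, tilted less than 0.04 rad) and at rest, and the cam presses on its rim with more than 3 N by itself (all of step 1 and linear speed of wheel below 0.01 m/s and contact force between cam_lever and wheel above 3 N); the robot touches nothing.
It fails at once if the wheel is picked up (centre of its underside more than 15 mm above the plate's top) (z of wheel in the frame of fixture above 0.06 m).
It fails at once if the wheel is shoved or pressed with more than 60 N by the fingers (contact force between the fingers and wheel above 60 N).
It fails at once if the cam is forced onto the wheel with more than 90 N (contact force between cam_lever and wheel above 90 N).
It fails at once if the connector shell, the core insert or the torque driver is disturbed (moved more than 15 mm) (distance of any of shell, core, driver from where it was at the start of the episode above 0.015 m).
It also fails if it takes over 54 s, if anything falls off the work surface, if the arm or the gripper's body presses on something with over 40 N, if the wrist force passes 120 N, or if a joint passes its speed limit or range.

### The arm

A 6-joint arm with a two-finger parallel gripper is mounted at the origin on the work surface. World frame = base frame: x ahead of the robot, y to its left, z up, the work surface at z = 0. Lengths are in m, angles in degrees, forces in N, time in s.
With the tool pointing down it reaches from about 0.35 to 0.875 m from the base axis. Payload 4.2 kg.
Tool frame: the origin (TCP) lies between the finger pads; the fingertips stand 14 mm ahead of it and the grasp point (between the pads) lies 5 mm behind it (r.tcp_to_tips is the distance from the TCP to the fingertips, in m); y points along the fingers, x is the direction in which the jaws open and shut, and the axes are right-handed (so a half turn about y gives the same grasp; the last joint's range is limited). The gripper opens to 87 mm and grips with 3 to 60 N. Pads are 19 mm wide; open, the fingers measure 117 mm over their backs; the gripper's body (75 mm by 190 mm) begins 51 mm behind the grasp point.
Start: joints at [88.728, 22.042, 0.453, 0, -68.411, -14.817], TCP at [0.173, 0.601, 0.237] pointing down, gripper open.
Joint ranges: [-179.83, 179.83], [-69.29, 118.12], [-61.27, 80.66], [-181.25, 117.63], [-171.15, -9.14], [-177.46, 177.46]. Speed limits (degrees/s): [159.86, 159.86, 180, 180, 180, 180].

### API

Orientations are given as a 3x3 rotation matrix whose columns are the frame's x, y, z axes.
In Python, from station import sense, optics, ticket, r gives the robot as it stands.
- The arm moves only by the tool carry_out, never from a script. Its argument "steps" is a list that holds one entry, the list of rows, each a list of 6 numbers: the shift along the world's x, y, z in cm, then the turn, a rotation vector about the world's x, y, z in rad. A call has 1 to 20 rows; each row is the pose to reach, as a shift and turn from the pose commanded when the call began; what a row does not reach only later rows make up. A row lasts 1/8 s, in which the tool goes at most 62.5 mm and 10.7 degrees, less where a joint would pass 70% of its speed; a pose out of reach is approached as far as the arm can. A call with a gripper value outside its range is refused whole. "fingers" is the closure in counts, from 0 (fully open) to 255 (shut), set as the call begins (left out, the last holds). The fingers move at their own pace and stop on an object; the grip force is fixed at half the most. Time passes only in rows, so rows that repeat a pose let the fingers close. It gives the time, the measured TCP pose, the force and the opening at its end, in the units of the state.
- sense(): the state, without advancing time (a new reading comes with each control period).
- optics.capture(name): name is "side" or "top" or "wrist"; returns a dict with "image" (400x640x3 uint8, red, green, blue), "fov_y" (degrees; the focal length in pixels is half the picture's height over the tangent of half this angle, whatever the lens; pixels are square), "cx", "cy" (the principal point, pixels), "k1" (the pictures are not rectified: a ray, as slopes to the right and down, at radius r is drawn at 1 + k1 r^2 times it, then the intrinsics apply), "rvec" (rotation vector, rad) and "tvec" (3), from world to camera coordinates, as OpenCV has them. Camera axes: x right, y down, z forward; pixel columns grow to the right and rows downward; lengths in m; the calibration is good to about 2 mm. A picture is of the moment at which its call begins. There is no depth.
- ticket.finish_job(): hands the job in, once; it reports no verdict.
The state is a dict: "time_s": time; "joints": joint angles; "joint_velocities": joint speeds; "effort": joint torques, N m; "tcp_pos": TCP position; "ee_rot": TCP orientation; "wrist_force": force on the tool from outside, world axes, zero at the start; "moment": the same for the moment, N m; "gripper_width": opening from 0.0 (shut) to 1.0 (fully open).
Only numpy, scipy, OpenCV 4.12 (cv2) and the standard library are available. Lean on these libraries where they do the work, as an engineer would, in place of code of your own. Each camera call takes 0.05 s, during which the arm holds its last target.

## Working session

There is one attempt and no reset: what is moved stays moved. The work goes in short steps, Python scripts to look and compute and a tool call to move; the robot and the scene stay as the last step left them, time stands still between calls to the robot, and variables do not carry over. Pictures are saved under pics/ and viewed, and the job is handed in when it is done.

Besides the shell and the picture viewer there is one more tool, called by a JSON object that holds its "api" and its "payload". carry_out: Moves the arm, as the interface text tells. Its arguments: {"type":"object","properties":{"steps":{"type":"array","items":{"type":"array","items":{"type":"array","items":{"type":"number"}}}},"fingers":{"type":"number"}},"required":["steps"]}

```bash
mkdir -p pics; ls
cat > h.py <<'E'
import numpy as np, cv2
from station import sense, optics, ticket, r
def cap(n,name=None):
    c=optics.capture(n)
    if name: cv2.imwrite('pics/'+name, cv2.cvtColor(c['image'],cv2.COLOR_RGB2BGR))
    return c
def ray(c,px):
    h=c['image'].shape[0]; f=h/2/np.tan(np.radians(c['fov_y'])/2)
    d=(np.atleast_2d(np.array(px,float))-[c['cx'],c['cy']])/f
    u=d.copy()
    for _ in range(50): u=d/(1+c['k1']*(u**2).sum(1,keepdims=True))
    R=cv2.Rodrigues(np.array(c['rvec'],float))[0]; t=np.array(c['tvec'],float).ravel()
    return -R.T@t, np.c_[u,np.ones(len(u))]@R
def onz(c,px,z):
    o,d=ray(c,px); s=(z-o[2])/d[:,2]; return o+d*s[:,None]
def proj(c,P):
    h=c['image'].shape[0]; f=h/2/np.tan(np.radians(c['fov_y'])/2)
    R=cv2.Rodrigues(np.array(c['rvec'],float))[0]; t=np.array(c['tvec'],float).ravel()
    q=np.atleast_2d(P)@R.T+t; u=q[:,:2]/q[:,2:]
    return u*(1+c['k1']*(u**2).sum(1,keepdims=True))*f+[c['cx'],c['cy']]
E
python3 - <<'E'
from h import *
s=sense(); print({k:np.round(v,3) for k,v in s.items()})
for n in ['side','top','wrist']:
    c=cap(n,n+'0.png'); R=cv2.Rodrigues(np.array(c['rvec'],float))[0]; print(n,c['fov_y'],c['k1'],-R.T@np.ravel(c['tvec']))
E
```

```text
pics
{'time_s': np.float64(0.0), 'joints': array([ 8.8728e+01,  2.2093e+01,  3.8000e-01, -2.8000e-02, -6.8413e+01,
       -1.4815e+01]), 'joint_velocities': array([-0.054, -0.017,  0.03 ,  0.053,  0.013, -0.095]), 'effort': array([-1.0000e-03, -3.9067e+01,  1.8740e+01,  4.2200e+00,  1.1000e-02,
       -0.0000e+00]), 'tcp_pos': array([0.173, 0.6  , 0.235]), 'ee_rot': array([[-0.277, -0.001,  0.961],
       [-0.961, -0.002, -0.277],
       [ 0.002, -1.   ,  0.   ]]), 'wrist_force': array([-0.356, -0.938, -0.877]), 'moment': array([ 0.029,  0.012, -0.013]), 'gripper_width': np.float64(0.999)}
side 50.033025059703824 -0.03801237945527311 [ 0.00841125 -0.73306473  0.63772652]
top 44.637310096191705 0.035079969327110216 [ 0.34738739 -0.01886972  1.28633039]
wrist 71.58491042849248 -0.030758582204262204 [0.24877067 0.57952369 0.38368162]
```

View pics/top0.png

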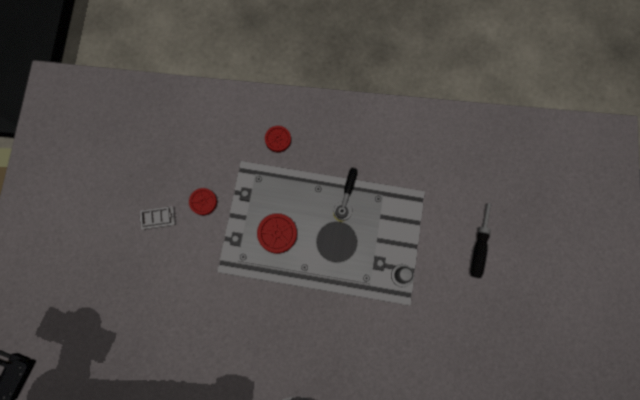

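View pics/side0.png

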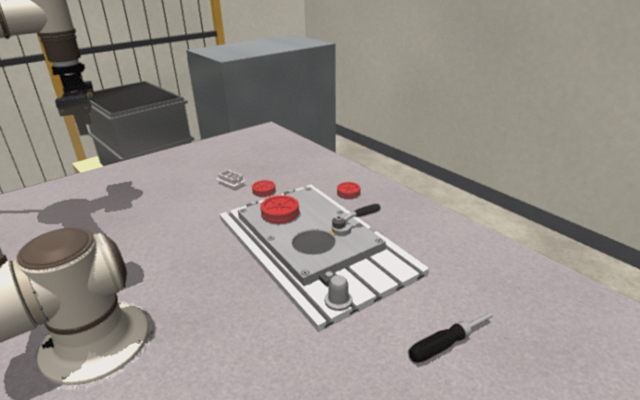

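View pics/wrist0.png

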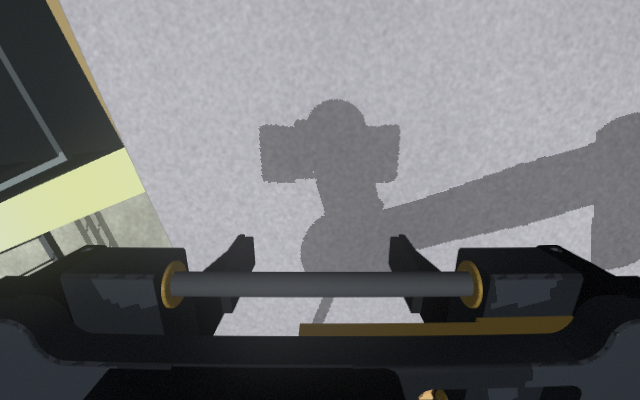

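Three red discs show in the top view: (277,233) largest, on the plate; (203,201) and (278,139), smaller, on the bench. I choose (277,233). The pocket is the dark disc at (337,242), the pivot is about (341,212) and the handle about (351,180). Core is at (402,274), shell at (158,217), driver at (480,250).

```bash
cat > m.py <<'E'
from h import *
def redwheel(c,z=0.077):
    im=c['image'].astype(int); m=((im[...,0]>90)&(im[...,0]>2*im[...,1])).astype(np.uint8)
    cs,_=cv2.findContours(m,cv2.RETR_EXTERNAL,cv2.CHAIN_APPROX_NONE); k=max(cs,key=cv2.contourArea)
    P=onz(c,k.reshape(-1,2),z); (x,y),rad=cv2.minEnclosingCircle(P[:,:2].astype(np.float32))
    h=cv2.convexHull(P[:,:2].astype(np.float32)).reshape(-1,2)
    A=np.c_[2*P[:,:2],np.ones(len(P))]; s=np.linalg.lstsq(A,(P[:,:2]**2).sum(1),rcond=None)[0]
    return s[:2],np.sqrt(s[2]+s[0]**2+s[1]**2),(x,y,rad),cv2.boundingRect(k)
E
python3 - <<'E'
from m import *
c=cap('top'); print('wheel',redwheel(c)); 
cs=cap('side'); print('side',redwheel(cs))
im=c['image']; g=cv2.cvtColor(im,cv2.COLOR_RGB2GRAY)
cv2.imwrite('pics/crop1.png',cv2.resize(cv2.cvtColor(im,cv2.COLOR_RGB2BGR)[150:310,210:440],None,fx=3.4,fy=3.4,interpolation=cv2.INTER_CUBIC))
print(g[242,300:375])
m=((g<75)).astype(np.uint8)
n,l,st,ce=cv2.connectedComponentsWithStats(m)
for i in range(1,n):
  if st[i,4]>60: print(st[i],ce[i],onz(c,ce[i],0.045)[0])
L=l[242,337]; k,_=cv2.findContours((l==L).astype(np.uint8),cv2.RETR_EXTERNAL,cv2.CHAIN_APPROX_NONE)
if L: 
  P=onz(c,k[0].reshape(-1,2),0.045)[:,:2]; print('pocket',cv2.minEnclosingCircle(P.astype(np.float32)), P.mean(0),P.min(0),P.max(0))
s=cs['image'];cv2.imwrite('pics/crop2.png',cv2.resize(cv2.cvtColor(s,cv2.COLOR_RGB2BGR)[160:340,200:440],None,fx=3.3,fy=3.3,interpolation=cv2.INTER_CUBIC))
E
```

```text
wheel (array([0.49703401, 0.10117019]), np.float64(0.046834825966056454), (0.49691155552864075, 0.101416677236557, 0.048043590039014816), (258, 214, 38, 38))
side (array([0.48678652, 0.0796186 ]), np.float64(0.0570496923335745), (0.48249709606170654, 0.08017033338546753, 0.06638554483652115), (261, 196, 37, 27))
[109 109 108 108 108 109 108 109 109 107 108 109 109 108 107  99  75  51
  47  50  49  49  49  50  49  50  52  50  50  50  49  49  50  51  49  50
  50  51  49  50  49  50  48  48  49  49  51  51  49  50  50  48  48  48
  49  48  53  77  97 102 102 103 102 102 102 103 102 102 102 102 101 101
 101 101 101]
[   0    0  106  139 7293] [35.4379542  46.43740573] [0.94838122 0.81766601 0.045     ]
[ 238    0  182   83 5698] [337.28062478  27.91453141] [ 1.08990080e+00 -1.97154753e-04  4.50000000e-02]
[419   0  25  32 370] [430.6027027   15.37297297] [ 1.15302774 -0.25807441  0.045     ]
[ 589   12   51   69 1665] [619.64384384  42.96936937] [ 1.11394294 -0.77772856  0.045     ]
[264 125  28  29 635] [277.62834646 138.98582677] [0.75027645 0.12949367 0.045     ]
[239 167 185  37 966]
[... 1178 characters left out ...]
529709  0.045     ]
[394 266  21  18 168] [402.3452381  274.19642857] [ 0.42644416 -0.22289141  0.045     ]
[  24  306  231   94 8762] [110.95548961 367.06037434] [0.1424201  0.46011636 0.045     ]
[   0  348   38   52 1404] [ 14.43518519 373.39458689] [0.10987113 0.68171324 0.045     ]
[603 364  37  36 508] [626.42913386 387.16929134] [ 0.2163687  -0.76289997  0.045     ]
[531 391  20   9  97] [539.6185567  395.81443299] [ 0.17534037 -0.56128675  0.045     ]
[291 396  27   4  81] [302.74074074 397.85185185] [ 0.11488701 -0.00366557  0.045     ]
pocket ((0.515041708946228, -0.049188874661922455), 0.07361306250095367) [ 0.5198087  -0.05259485] [ 0.44193167 -0.10296641] [0.58815178 0.00116476]
```

View pics/crop1.png

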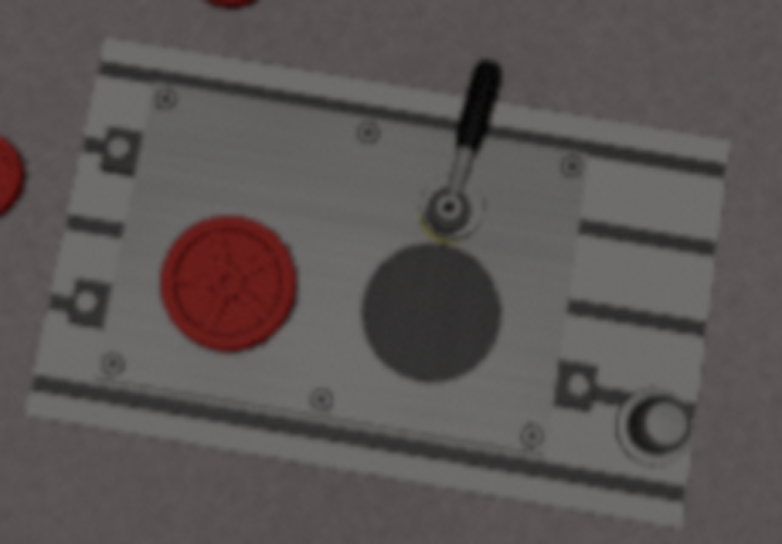

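View pics/crop2.png

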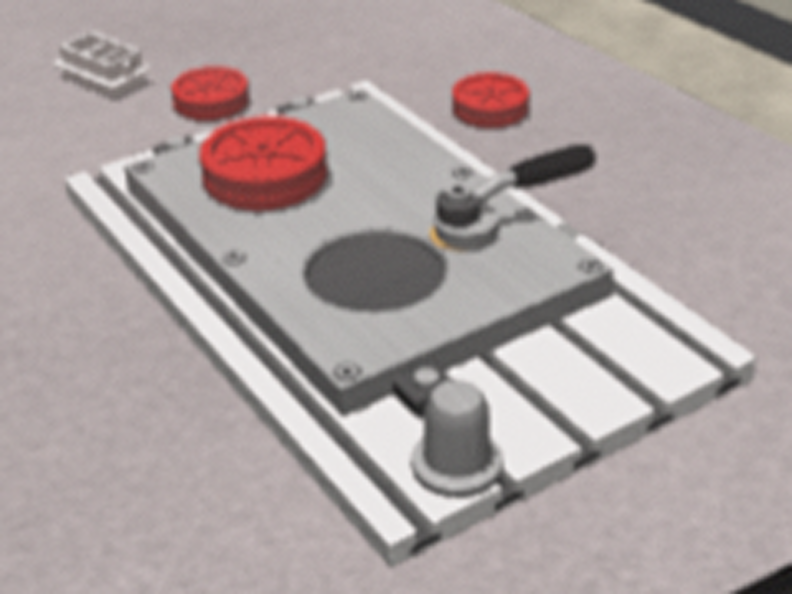

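```bash
cat >> m.py <<'E'
def blob(c,box,lo,hi,z):
    x0,y0,x1,y1=box; g=cv2.cvtColor(c['image'],cv2.COLOR_RGB2GRAY)
    m=np.zeros_like(g); m[y0:y1,x0:x1]=((g[y0:y1,x0:x1]>lo)&(g[y0:y1,x0:x1]<hi))
    n,l,st,ce=cv2.connectedComponentsWithStats(m); i=1+np.argmax(st[1:,4])
    ys,xs=np.nonzero(l==i); P=onz(c,np.c_[xs,ys],z)[:,:2]
    return P
E
python3 - <<'E'
from m import *
c=cap('top')
P=blob(c,(314,218,360,266),-1,78,.045); print('pocket',P.mean(0),P.min(0),P.max(0),(np.ptp(P,axis=0)), len(P))
# redo with tighter lower box vs lever
im=c['image'].astype(int); m=((im[...,0]>80)&(im[...,0]>1.8*im[...,1])); ys,xs=np.nonzero(m[205:260,250:305]); Q=onz(c,np.c_[xs+250,ys+205],.077)[:,:2]
print('wheel',Q.mean(0),np.ptp(Q,axis=0))
S=onz(c,[[210+x/3.4,150+y/3.4] for x,y in [(165,97),(368,132),(572,165),(112,364),(321,399),(531,436)]],.045)[:,:2]
print(S, S.mean(0)); 
d=(S[0]-S[2])+(S[3]-S[5]); d/=np.linalg.norm(d); ex=np.array([d[1],-d[0]]); print('yaw fixture ',np.degrees(np.arctan2(ex[1],ex[0])))
pk=P.mean(0); pv=pk+.0736*ex; print('pivot',pv, proj(c,[*pv,.086]),'plate frame pocket',(pk-S.mean(0))@ex,(pk-S.mean(0))@d)
print('pivot from screwhead',onz(c,[210+448/3.4,150+207/3.4],.086))
H=blob(c,(338,165,362,194),-1,50,.081); a=H.mean(0); print('handle centroid',a,np.linalg.norm(a-pv)); v=a-pv
print('lever ang',(np.arctan2(ex[1],ex[0])-np.arctan2(v[1],v[0])))
print('handle pix extremes',np.linalg.norm(H-pv,axis=1).min(),np.linalg.norm(H-pv,axis=1).max())
E
```

```text
pocket [ 0.4937595  -0.05097582] [ 0.44040196 -0.10296641] [0.5546688  0.00116476] [0.11426683 0.10413117] 1341
wheel [0.49642654 0.10082391] [0.09669911 0.09731004]
[[ 0.63754278  0.16697779]
 [ 0.62503381  0.00858709]
 [ 0.61424574 -0.14918087]
 [ 0.43068368  0.18115972]
 [ 0.41972757  0.02379115]
 [ 0.40769413 -0.13322266]] [0.52248795 0.01635203]
yaw fixture  -4.198422429927153
pivot [ 0.56716199 -0.05636413] [[341.84983082 210.12633468]] plate frame pocket -0.023722238161880165 -0.06925041103306886
pivot from screwhead [[ 0.56522921 -0.05631668  0.086     ]]
handle centroid [ 0.6459754  -0.07092435] 0.08014707393487248
lever ang 0.10940686499751744
handle pix extremes 0.04776035591136846 0.11578305242771927
```

The crops confirm the choice: (277,233) is the 100 mm wheel on the plate. I'll use half-open fingers as a two-point cradle behind it on the +y side.

{"api": "carry_out", "payload": {"steps": [[[2.7, -3.5, 0, 0, 0, -0.11], [5.4, -6.9, 0, 0, 0, -0.22], [8.1, -10.4, -0.5, 0, 0, -0.33], [10.9, -13.8, -1, 0, 0, -0.44], [13.6, -17.3, -2, 0, 0, -0.55], [16.3, -20.7, -3, 0, 0, -0.66], [19.0, -24.2, -4, 0, 0, -0.77], [21.7, -27.7, -5, 0, 0, -0.88], [24.4, -31.1, -6, 0, 0, -0.99], [27.2, -34.6, -7, 0, 0, -1.1], [29.9, -38.0, -8.5, 0, 0, -1.21], [32.6, -41.0, -9.7, 0, 0, -1.32], [32.6, -41.0, -9.7, 0, 0, -1.32], [32.6, -41.0, -9.7, 0, 0, -1.32]]], "fingers": 108}}

```text
time_s: 2.05
tcp_pos: [0.4992, 0.1906, 0.1397]
ee_rot: [[-1.0, 0.0, -0.03], [0.03, 0.0, -1.0], [-0.0, -1.0, -0.0]]
wrist_force: [0.0, 0.2, 0.5]
gripper_width: 0.579
```

Run:
```python
from m import *
c=cap('wrist','w1.png'); print(redwheel(c))
t=cap('top','t1.png'); im=t['image'];cv2.imwrite('pics/t1c.png',cv2.resize(cv2.cvtColor(im,cv2.COLOR_RGB2BGR)[150:310,210:440],None,fx=3.4,fy=3.4,interpolation=cv2.INTER_CUBIC))
```

```text
(array([0.49670938, 0.10246144]), np.float64(0.04885722800776778), (0.49684938788414, 0.10248124599456787, 0.04939185827970505), (252, 30, 137, 145))
```

View pics/w1.png

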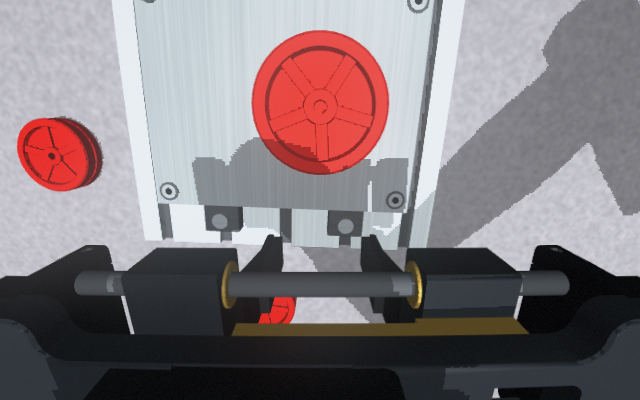

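View pics/t1c.png

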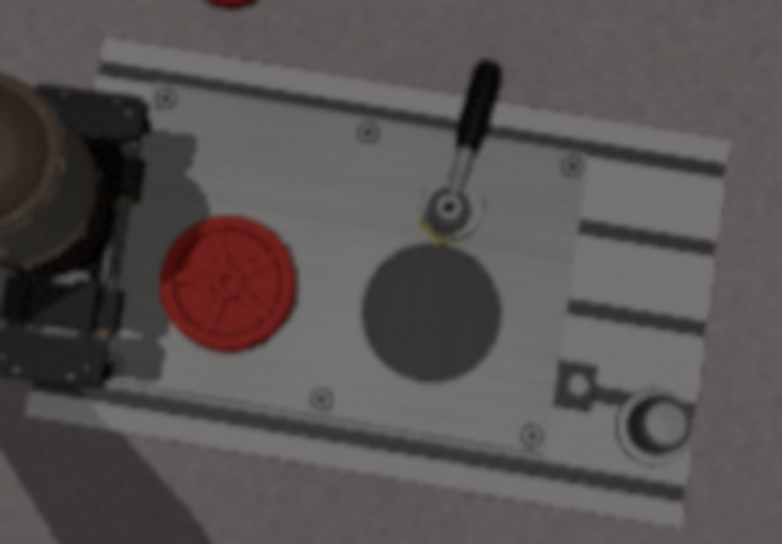

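{"api": "carry_out", "payload": {"steps": [[[0, 0, -2, 0, 0, 0], [0, 0, -4, 0, 0, 0], [0, 0, -6, 0, 0, 0], [0, 0, -7.2, 0, 0, 0], [0, -1, -7.2, 0, 0, 0], [-0.1, -2, -7.2, 0, 0, 0], [-0.1, -3, -7.2, 0, 0, 0], [-0.1, -3.5, -7.2, 0, 0, 0], [-0.1, -4, -7.2, 0, 0, 0], [-0.1, -4.5, -7.2, 0, 0, 0], [-0.2, -5.2, -7.2, 0, 0, 0], [-0.2, -6, -7.2, 0, 0, 0], [-0.2, -6.8, -7.2, 0, 0, 0], [-0.2, -7.6, -7.2, 0, 0, 0], [-0.3, -8.4, -7.2, 0, 0, 0], [-0.3, -9.2, -7.2, 0, 0, 0], [-0.3, -10, -7.2, 0, 0, 0], [-0.3, -10, -7.2, 0, 0, 0]]]}}

```text
time_s: 4.4
tcp_pos: [0.4956, 0.0895, 0.0672]
ee_rot: [[-1.0, -0.001, -0.031], [0.031, -0.001, -1.0], [0.001, -1.0, 0.001]]
wrist_force: [0.6, -0.2, 0.4]
gripper_width: 0.579
```

Run:
```python
from m import *
c=cap('wrist','w2.png'); print(redwheel(c)); s=sense(); print(s['tcp_pos'],s['wrist_force'])
t=cap('top','t2.png');print(redwheel(t)); im=t['image'];cv2.imwrite('pics/t2c.png',cv2.resize(cv2.cvtColor(im,cv2.COLOR_RGB2BGR)[150:310,210:440],None,fx=3.4,fy=3.4,interpolation=cv2.INTER_CUBIC))
```

```text
(array([0.49341279, 0.03716341]), np.float64(0.048813136637298034), (0.49347588419914246, 0.03718727454543114, 0.0493774451315403), (224, 69, 194, 193))
[0.49556887 0.08973029 0.06719586] [-0.94081162  0.15221056 -0.12707646]
(array([0.48878627, 0.02214865]), np.float64(0.03662612651605025), (0.4922616481781006, 0.033725351095199585, 0.04817779362201691), (295, 219, 27, 37))
```

View pics/w2.png

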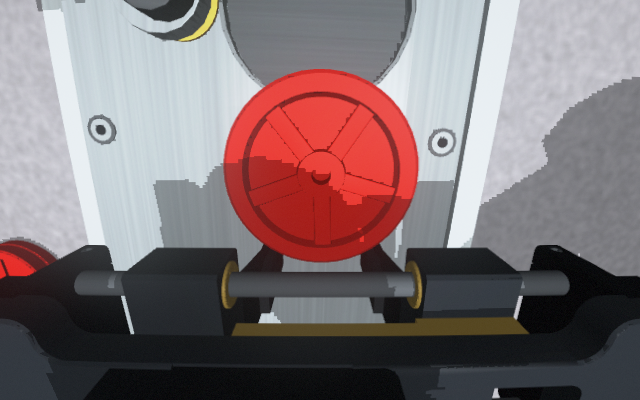

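View pics/t2c.png

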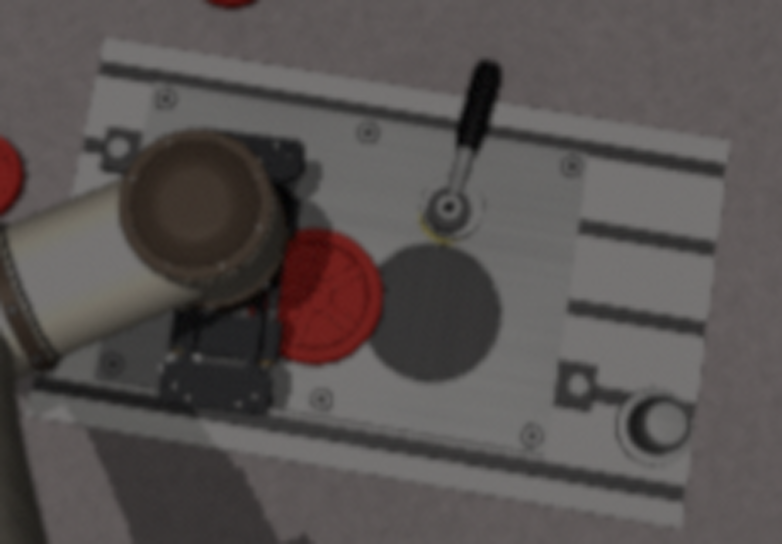

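Run:
```python
from m import *
from scipy.optimize import least_squares
c=cap('wrist'); g=cv2.cvtColor(c['image'],cv2.COLOR_RGB2GRAY).astype(int)
pts=[]
for y in range(2,70,3):
    row=g[y]
    L=[x for x in range(215,300) if row[x-2]-row[x+2]>35]; R=[x for x in range(360,430) if row[x+2]-row[x-2]>35]
    if L: pts.append((np.mean(L),y))
    if R: pts.append((np.mean(R),y))
pts=np.array(pts); print(pts[::6].round(0).tolist())
P=onz(c,pts,.045)[:,:2]
f=lambda p:np.hypot(*(P-p[:2]).T)-p[2]
s=least_squares(f,[.492,-.05,.0525],loss='soft_l1',f_scale=.001); print(s.x, np.abs(s.fun).max())
for rad in (.0515,.0535):
    s=least_squares(lambda p:np.hypot(*(P-p).T)-rad,[.492,-.05],loss='soft_l1',f_scale=.001); print(rad,s.x)
```

```text
[[220.0, 2.0], [221.0, 11.0], [223.0, 20.0], [224.0, 29.0], [229.0, 38.0], [232.0, 47.0], [236.0, 56.0], [243.0, 65.0]]
[ 0.49266559 -0.049467    0.05190175] 0.0009155450784243679
0.0515 [ 0.4926807  -0.04851707]
0.0535 [ 0.49255509 -0.05315879]
```

{"api": "carry_out", "payload": {"steps": [[[0, -0.8, 0, 0, 0, 0], [0, -1.6, 0, 0, 0, 0], [0, -2.4, 0, 0, 0, 0], [0, -3.2, 0, 0, 0, 0], [0, -4, 0, 0, 0, 0], [0, -4.8, 0, 0, 0, 0], [0, -5.4, 0, 0, 0, 0], [-0.1, -6, 0, 0, 0, 0], [-0.1, -6.5, 0, 0, 0, 0], [-0.1, -6.9, 0, 0, 0, 0], [-0.1, -7.2, 0, 0, 0, 0], [-0.1, -7.5, 0, 0, 0, 0], [-0.1, -7.7, 0, 0, 0, 0], [-0.1, -7.9, 0, 0, 0, 0], [-0.1, -8.1, 0, 0, 0, 0], [-0.1, -8.1, 0, 0, 0, 0]]]}}

```text
time_s: 6.55
tcp_pos: [0.4947, 0.0091, 0.0673]
ee_rot: [[-1.0, -0.001, -0.03], [0.03, -0.0, -1.0], [0.001, -1.0, 0.001]]
wrist_force: [0.5, -0.2, 0.4]
gripper_width: 0.577
```

```bash
cat > look.py <<'E'
from m import *
import sys
n=sys.argv[1]
c=cap('wrist','w%s.png'%n); print(redwheel(c),redwheel(c,.067)); s=sense(); print(s['time_s'],s['tcp_pos'],s['wrist_force'],s['gripper_width'])
im=cap('side')['image'];cv2.imwrite('pics/s%sc.png'%n,cv2.resize(cv2.cvtColor(im,cv2.COLOR_RGB2BGR)[160:340,200:440],None,fx=3.3,fy=3.3,interpolation=cv2.INTER_CUBIC))
E
python3 look.py 3
```

```text
(array([ 0.49265559, -0.04441912]), np.float64(0.0483971525062224), (0.49248453974723816, -0.04443257302045822, 0.0490916408598423), (224, 66, 193, 194)) (array([ 0.49274068, -0.04262686]), np.float64(0.051892059087161366), (0.49255725741386414, -0.042641282081604004, 0.052629467099905014), (224, 66, 193, 194))
6.6 [0.49465135 0.00911333 0.06726103] [-0.71665027  0.7250929  -0.07646639] 0.578807517304032
```

View pics/w3.png

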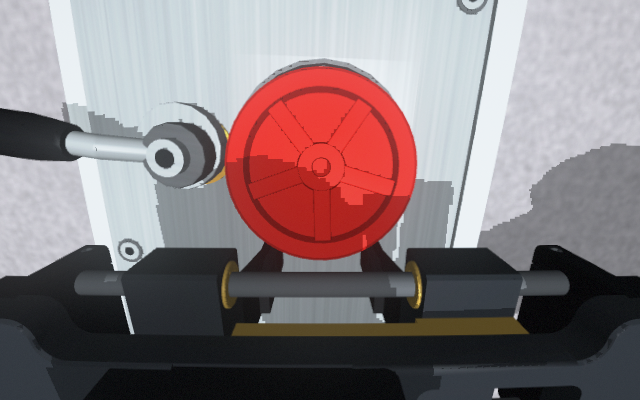

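View pics/s3c.png

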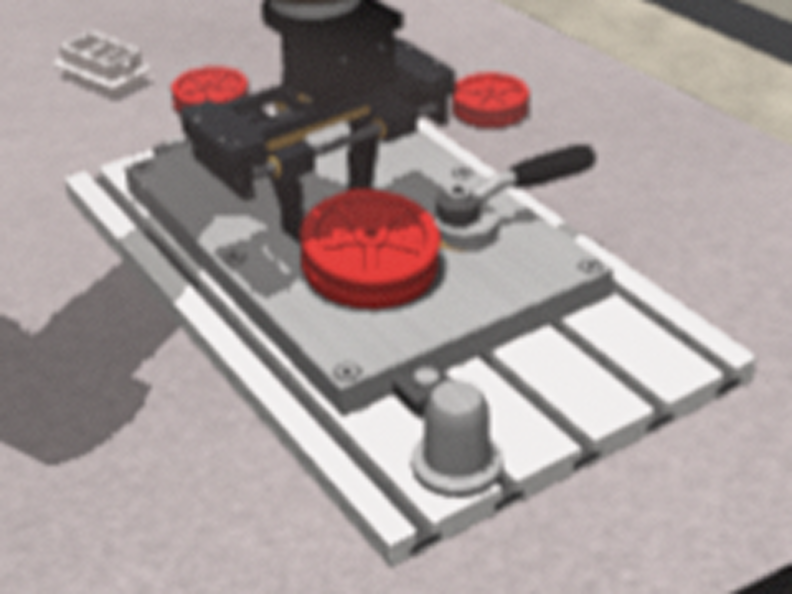

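{"api": "carry_out", "payload": {"steps": [[[0, -0.1, 0, 0, 0, 0], [0, -0.2, 0, 0, 0, 0], [0, -0.3, 0, 0, 0, 0], [0, -0.4, 0, 0, 0, 0], [0, -0.5, 0, 0, 0, 0], [0, -0.5, 0, 0, 0, 0]]]}}

```text
time_s: 7.4
tcp_pos: [0.4952, 0.0044, 0.0676]
ee_rot: [[-1.0, -0.0, -0.03], [0.03, -0.0, -1.0], [0.0, -1.0, 0.0]]
wrist_force: [-0.3, 0.8, 0.1]
gripper_width: 0.578
```

```bash
python3 look.py 4
```

```text
(array([ 0.49267451, -0.04842205]), np.float64(0.0477812133330218), (0.49278780817985535, -0.048370227217674255, 0.04847598820924759), (227, 70, 189, 190)) (array([ 0.4927377 , -0.04657663]), np.float64(0.05122636009997282), (0.492755651473999, -0.04650290682911873, 0.05192926898598671), (227, 70, 189, 190))
7.45 [0.49520443 0.00440998 0.06760255] [-0.39341705 -0.11063774 -0.03833824] 0.5769042705111718
```

View pics/w4.png

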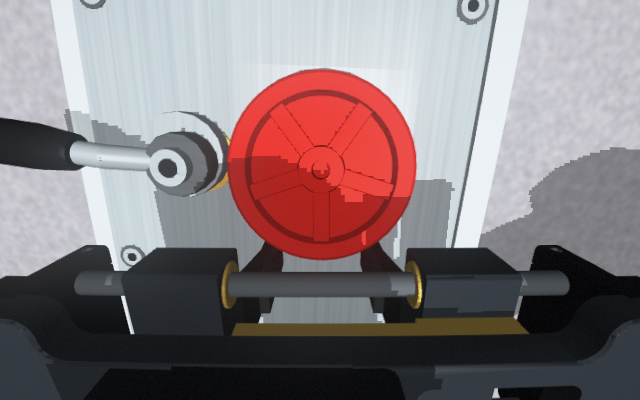

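View pics/s4c.png

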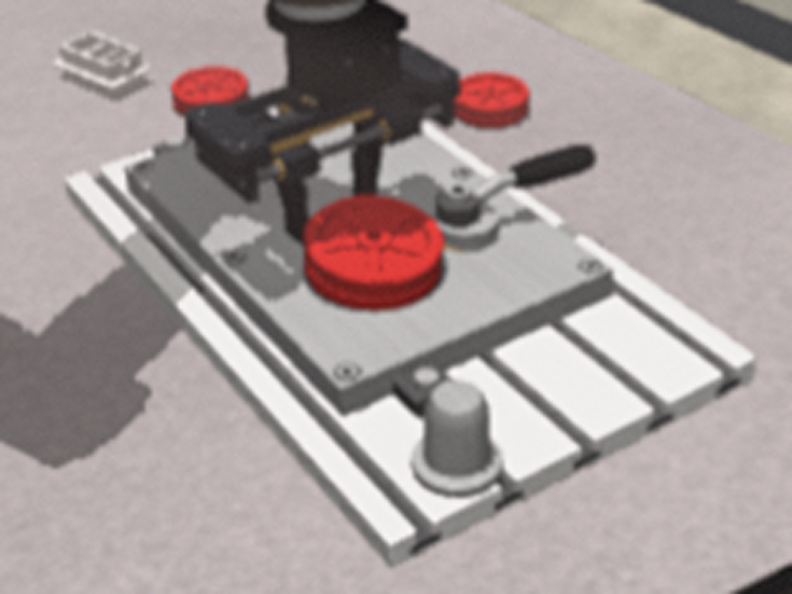

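Tilted more; front rim is already down, the rear rim is still up. Nudge on.

{"api": "carry_out", "payload": {"steps": [[[0, -0.1, 0, 0, 0, 0], [0, -0.2, 0, 0, 0, 0], [0, -0.3, 0, 0, 0, 0], [0, -0.3, 0, 0, 0, 0]]]}}

```text
time_s: 8.0
tcp_pos: [0.4952, 0.0015, 0.0675]
ee_rot: [[-1.0, 0.0, -0.03], [0.03, 0.0, -1.0], [-0.0, -1.0, -0.0]]
wrist_force: [0.2, 0.2, -0.9]
gripper_width: 0.573
```

```bash
python3 look.py 5
```

```text
(array([ 0.49259268, -0.05194619]), np.float64(0.04554707067528338), (0.4925830364227295, -0.05184435844421387, 0.04598032683134079), (231, 74, 182, 181)) (array([ 0.49264949, -0.05014272]), np.float64(0.048831996577602566), (0.49263909459114075, -0.05003352090716362, 0.049289241433143616), (231, 74, 182, 181))
8.05 [0.49522831 0.00148922 0.06756939] [0.19807024 0.16925999 0.14126563] 0.5771997988910618
```

View pics/s5c.png

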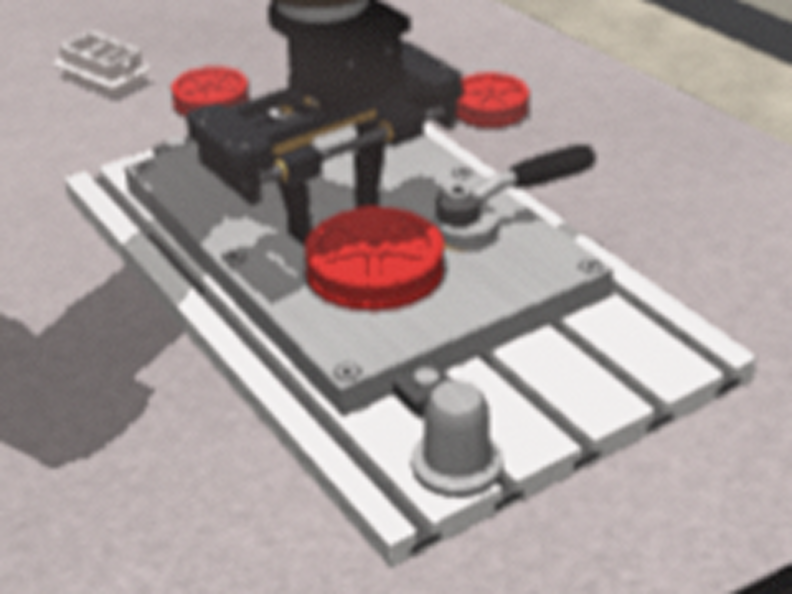

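View pics/w5.png

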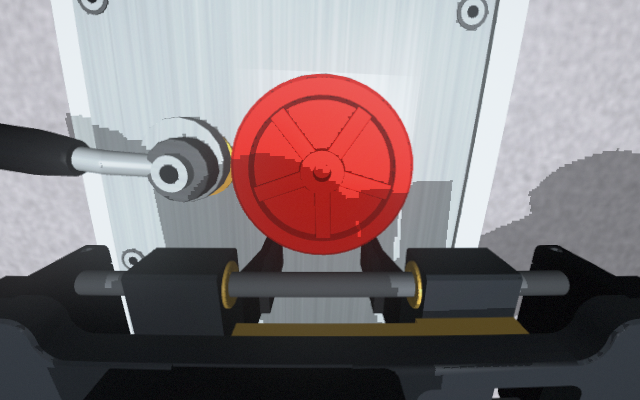

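The seated rim fits a circle of radius 48.8 mm at z=.067, the same radius it gave at z=.077 when it lay on the plate. Its centre is (.4926,-.0501), so the wheel is flat in the pocket. Retreating, then lining up behind the handle.

{"api": "carry_out", "payload": {"steps": [[[0, 1, 0, 0, 0, 0], [0, 2.5, 0, 0, 0, 0], [0, 4, 0.5, 0, 0, 0], [0, 4, 4, 0, 0, 0], [0, 4, 7, 0, 0, 0]]]}}

```text
time_s: 8.72
tcp_pos: [0.4953, 0.0428, 0.1388]
ee_rot: [[-1.0, 0.0, -0.028], [0.028, -0.0, -1.0], [-0.0, -1.0, 0.0]]
wrist_force: [-0.2, 0.4, -0.3]
gripper_width: 0.575
```

{"api": "carry_out", "payload": {"steps": [[[4, -1.5, 0, 0, 0, -0.04], [8, -3.5, 0, 0, 0, -0.08], [12, -5.5, 0, 0, 0, -0.12], [15.6, -7.7, 0, 0, 0, -0.15], [15.6, -7.7, 0, 0, 0, -0.15], [15.6, -7.7, 0, 0, 0, -0.15]]], "fingers": 255}}

```text
time_s: 9.48
tcp_pos: [0.6505, -0.0347, 0.1373]
ee_rot: [[-0.984, -0.001, -0.178], [0.178, 0.0, -0.984], [0.001, -1.0, 0.0]]
wrist_force: [-0.5, -0.6, -0.1]
gripper_width: 0.027
```

```bash
python3 look.py 6
python3 - <<'E'
from m import *
s=sense(); print(np.round(s['joints'],1))
t=cap('top');im=t['image'];cv2.imwrite('pics/t6c.png',cv2.resize(cv2.cvtColor(im,cv2.COLOR_RGB2BGR)[150:310,210:440],None,fx=3.4,fy=3.4,interpolation=cv2.INTER_CUBIC))
E
```

```text
(array([ 0.50243718, -0.05434885]), np.float64(0.0477484678810272), (0.5041821599006653, -0.053935788571834564, 0.05063750594854355), (440, 103, 129, 122)) (array([ 0.49605177, -0.05159042]), np.float64(0.05004012867411749), (0.4978804290294647, -0.05115753784775734, 0.05306294932961464), (440, 103, 129, 122))
9.525 [ 0.65035088 -0.03451129  0.13756526] [ 0.81947523  0.04631545 -0.23723227] 0.020000696907513566
[ 11.2  29.   -3.1  -0.  -57.9 -21.4]
```

View pics/w6.png

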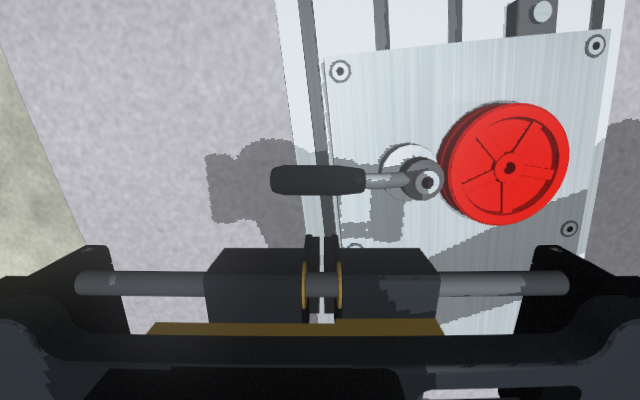

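View pics/s6c.png

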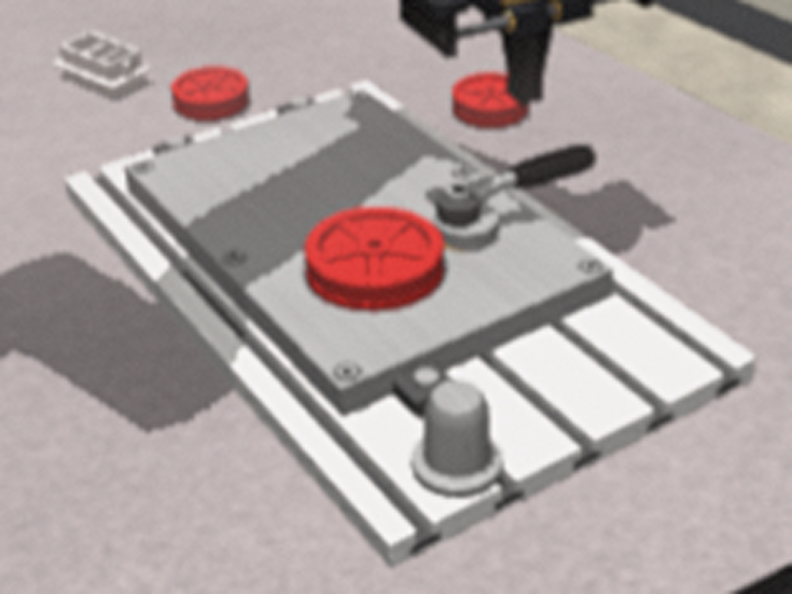

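View pics/t6c.png

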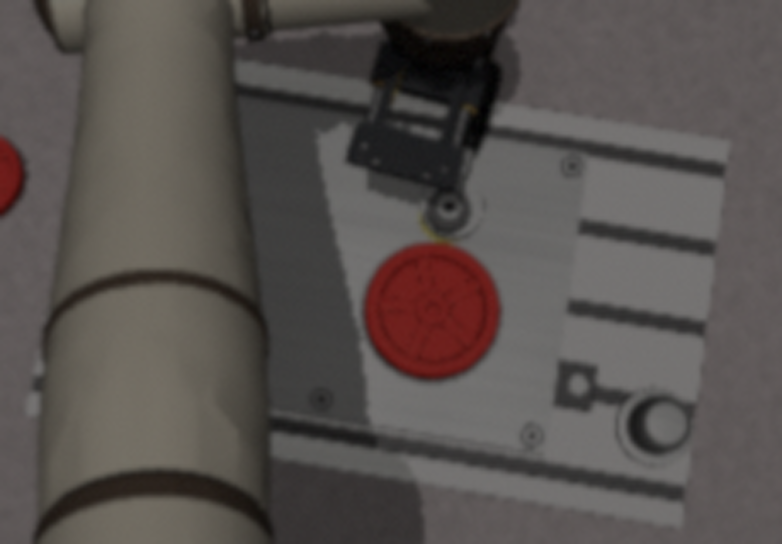

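```bash
cat > arc.py <<'E'
import numpy as np
pv=np.array([.566,-.0555]); yaw0=-4.2
def pose(a,off=.021,rad=.08):
    th=np.radians(yaw0)-a; d=np.array([np.cos(th),np.sin(th)]); n=np.array([-d[1],d[0]])
    return pv+rad*d+off*n, th-np.pi/2  # tcp xy, angle of tool z
E
python3 - <<'E'
from m import *; from arc import *
c=cap('wrist'); print('handle',onz(c,[[273,180],[318,180],[365,180]],.081),'screw',onz(c,[428,182],.086),'pivot',pv)
g=cv2.cvtColor(c['image'],cv2.COLOR_RGB2GRAY); 
im=c['image'].astype(int); m=((im[...,0]>90)&(im[...,0]>2*im[...,1]))
s=sense(); p=s['tcp_pos'][:2]; z=np.arctan2(s['ee_rot'][1][2],s['ee_rot'][0][2]); print(p,z,s['tcp_pos'][2])
for a in np.arange(.0,1.75,.1):
    q,t=pose(a); print(round(a,2),((q-p)*100).round(2),round(t-z,3))
E
```

```text
handle [[ 0.67885141 -0.0759446   0.081     ]
 [ 0.64549012 -0.06989397  0.081     ]
 [ 0.61065605 -0.06360921  0.081     ]] screw [[ 0.56551553 -0.0550527   0.086     ]] pivot [ 0.566  -0.0555]
[ 0.65057261 -0.03460736] -1.7494990913949702 0.13808565394097264
0.0 [-0.32 -0.58] 0.105
0.1 [-0.21 -1.4 ] 0.005
0.2 [-0.19 -2.23] -0.095
0.3 [-0.24 -3.05] -0.195
0.4 [-0.38 -3.87] -0.295
0.5 [-0.6  -4.66] -0.395
0.6 [-0.89 -5.44] -0.495
0.7 [-1.27 -6.17] -0.595
0.8 [-1.71 -6.87] -0.695
0.9 [-2.22 -7.52] -0.795
1.0 [-2.79 -8.12] -0.895
1.1 [-3.42 -8.65] -0.995
1.2 [-4.1  -9.12] -1.095
1.3 [-4.83 -9.52] -1.195
1.4 [-5.59 -9.85] -1.295
1.5 [ -6.38 -10.09] -1.395
1.6 [ -7.19 -10.26] -1.495
1.7 [ -8.01 -10.35] -1.595
```

{"api": "carry_out", "payload": {"steps": [[[0, 0, -2, 0, 0, 0], [0, 0, -4, 0, 0, 0], [0, 0, -6, 0, 0, 0], [0, 0, -6, 0, 0, 0], [-0.2, -0.7, -6, 0, 0, 0], [-0.2, -1.2, -6, 0, 0, 0], [-0.2, -1.6, -6, 0, 0, -0.03], [-0.2, -2.2, -6, 0, 0, -0.1], [-0.2, -3.0, -6, 0, 0, -0.2], [-0.4, -3.9, -6, 0, 0, -0.3], [-0.6, -4.7, -6, 0, 0, -0.4], [-0.9, -5.4, -6, 0, 0, -0.5], [-1.3, -6.2, -6, 0, 0, -0.6], [-1.7, -6.9, -6, 0, 0, -0.7], [-2.2, -7.5, -6, 0, 0, -0.8], [-2.8, -8.1, -6, 0, 0, -0.9], [-2.8, -8.1, -6, 0, 0, -0.9]]]}}

```text
time_s: 11.8
tcp_pos: [0.624, -0.1169, 0.0784]
ee_rot: [[-0.471, 0.003, -0.882], [0.882, -0.0, -0.471], [-0.001, -1.0, -0.002]]
wrist_force: [1.1, 0.2, 0.9]
gripper_width: 0.006
```

```bash
python3 look.py 7
```

```text
(array([ 0.4984224 , -0.05960717]), np.float64(0.04725643804670679), (0.4991210103034973, -0.05962732434272766, 0.04914368689060211), (435, 15, 185, 185)) (array([ 0.49481448, -0.05334375]), np.float64(0.050420780285287084), (0.4955598711967468, -0.05336524918675423, 0.052427712827920914), (435, 15, 185, 185))
11.85 [ 0.6239906  -0.11679553  0.07832367] [ 1.28081454 -0.30305126 -0.11130123] 0.0037457730166967373
```

View pics/w7.png

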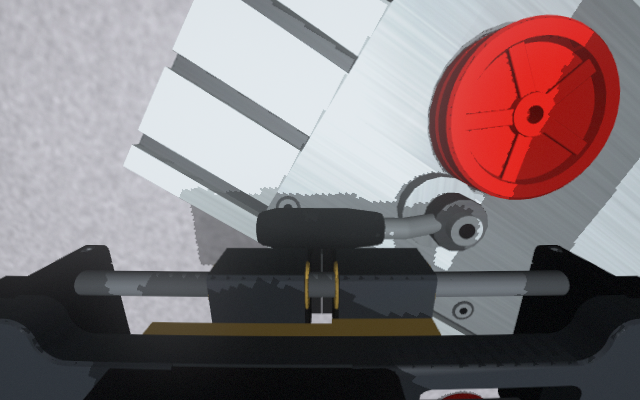

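View pics/s7c.png

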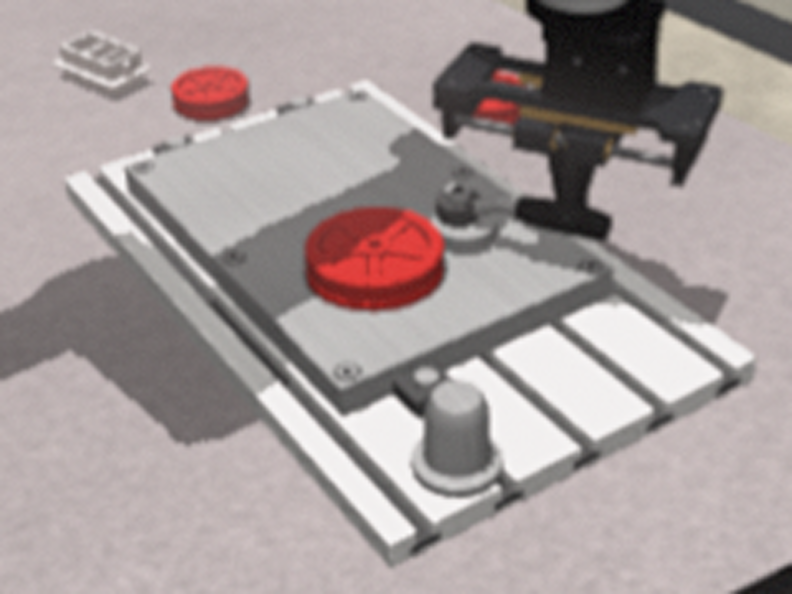

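{"api": "carry_out", "payload": {"steps": [[[-0.3, -0.3, 0, 0, 0, -0.05], [-0.6, -0.5, 0, 0, 0, -0.1], [-0.9, -0.7, 0, 0, 0, -0.14], [-1.1, -0.9, 0, 0, 0, -0.17], [-1.1, -0.9, 0, 0, 0, -0.17]]]}}

```text
time_s: 12.52
tcp_pos: [0.6125, -0.1256, 0.078]
ee_rot: [[-0.315, 0.001, -0.949], [0.949, -0.0, -0.315], [-0.0, -1.0, -0.001]]
wrist_force: [1.5, 0.0, 2.2]
gripper_width: 0.005
```

```bash
cat > st.py <<'E'
from m import *; from arc import *
s=sense(); p=s['tcp_pos'][:2]; z=np.arctan2(s['ee_rot'][1][2],s['ee_rot'][0][2]); n=s['ee_rot'][:,2] if hasattr(s['ee_rot'],'shape') else np.array(s['ee_rot'])[:,2]
print(s['time_s'],'push force',-np.dot(s['wrist_force'],n),s['wrist_force'])
A=np.arange(0.8,1.9,.001); e=[abs(np.dot(p-pose(a)[0],n[:2])) for a in A]; a=A[np.argmin(e)]; print('angle by pos',a, 'tool yaw err',pose(a)[1]-z)
for b in np.arange(.02,.2,.02):
    q,t=pose(a+b); print(round(b,2),((q-p)*100).round(2),round(t-z,3))
E
python3 st.py
```

```text
12.525 push force 1.4556867461770744 [1.52908822 0.00888527 2.23741788]
angle by pos 1.1640000000000004 tool yaw err 0.012546537786183087
0.02 [-0.18  0.05] -0.007
0.04 [-0.32 -0.04] -0.027
0.06 [-0.46 -0.13] -0.047
0.08 [-0.61 -0.21] -0.067
0.1 [-0.75 -0.29] -0.087
0.12 [-0.9  -0.37] -0.107
0.14 [-1.05 -0.44] -0.127
0.16 [-1.2  -0.51] -0.147
0.18 [-1.35 -0.58] -0.167
```

Friction level only (~1.5 N). Small steps now.

{"api": "carry_out", "payload": {"steps": [[[-0.1, 0, 0, 0, 0, -0.01], [-0.2, -0.1, 0, 0, 0, -0.03], [-0.4, -0.1, 0, 0, 0, -0.05], [-0.4, -0.1, 0, 0, 0, -0.05]]]}}

```text
time_s: 13.02
tcp_pos: [0.6081, -0.1267, 0.0776]
ee_rot: [[-0.267, -0.0, -0.964], [0.964, -0.0, -0.267], [-0.0, -1.0, 0.0]]
wrist_force: [3.5, -0.3, 1.8]
gripper_width: 0.006
```

```bash
python3 st.py|head -2
```

```text
13.025 push force 3.279028682924885 [ 3.49417787 -0.32923295  1.75037806]
angle by pos 1.2210000000000005 tool yaw err 0.005994690826664151
```

{"api": "carry_out", "payload": {"steps": [[[-0.1, 0, 0, 0, 0, -0.01], [-0.2, -0.1, 0, 0, 0, -0.03], [-0.3, -0.1, 0, 0, 0, -0.04], [-0.3, -0.1, 0, 0, 0, -0.04]]]}}

```text
time_s: 13.52
tcp_pos: [0.605, -0.1276, 0.0775]
ee_rot: [[-0.229, -0.0, -0.974], [0.974, -0.0, -0.229], [-0.0, -1.0, 0.0]]
wrist_force: [3.8, -2.1, 0.8]
gripper_width: 0.008
```

```bash
python3 st.py|head -7
```

```text
13.525 push force 3.195318371680791 [ 3.76672062 -2.06321343  0.8234465 ]
angle by pos 1.2610000000000006 tool yaw err 0.005936858386943911
0.02 [-0.13 -0.15] -0.014
0.04 [-0.28 -0.22] -0.034
0.06 [-0.43 -0.29] -0.054
0.08 [-0.58 -0.36] -0.074
0.1 [-0.73 -0.43] -0.094
```

{"api": "carry_out", "payload": {"steps": [[[-0.1, 0, 0, 0, 0, -0.01], [-0.2, -0.1, 0, 0, 0, -0.02], [-0.2, -0.1, 0, 0, 0, -0.02]]]}}

```text
time_s: 13.9
tcp_pos: [0.6028, -0.1283, 0.0774]
ee_rot: [[-0.209, -0.001, -0.978], [0.978, 0.0, -0.209], [0.001, -1.0, 0.001]]
wrist_force: [3.6, -0.4, 0.8]
gripper_width: 0.005
```

```bash
python3 st.py|head -2
```

```text
13.9 push force 3.4625374044130495 [ 3.63345908 -0.43112818  0.79927554]
angle by pos 1.2900000000000005 tool yaw err -0.0030850542269686976
```

{"api": "carry_out", "payload": {"steps": [[[-0.1, 0, 0, 0, 0, -0.01], [-0.2, -0.1, 0, 0, 0, -0.02], [-0.2, -0.1, 0, 0, 0, -0.02]]]}}

```text
time_s: 14.28
tcp_pos: [0.6007, -0.1293, 0.0774]
ee_rot: [[-0.189, -0.001, -0.982], [0.982, 0.0, -0.189], [0.001, -1.0, 0.001]]
wrist_force: [2.4, 1.2, 0.8]
gripper_width: 0.007
```

```bash
python3 st.py|head -7; python3 look.py 8
```

```text
14.275 push force 2.5763070123634937 [2.3854684  1.23946931 0.84418392]
angle by pos 1.3180000000000005 tool yaw err -0.01095482757020294
0.02 [-0.13 -0.19] -0.031
0.04 [-0.28 -0.25] -0.051
0.06 [-0.43 -0.31] -0.071
0.08 [-0.59 -0.37] -0.091
0.1 [-0.74 -0.43] -0.111
(array([ 0.49471723, -0.05784247]), np.float64(0.04670929092361223), (0.4945494532585144, -0.05827252194285393, 0.048276178538799286), (401, 0, 186, 189)) (array([ 0.49291233, -0.05210238]), np.float64(0.049853060641126254), (0.49273279309272766, -0.05256149172782898, 0.05151863768696785), (401, 0, 186, 189))
14.325 [ 0.60072915 -0.12931674  0.07740454] [2.85659302 0.97704053 0.48727888] 0.0013246515908162937
```

View pics/w8.png

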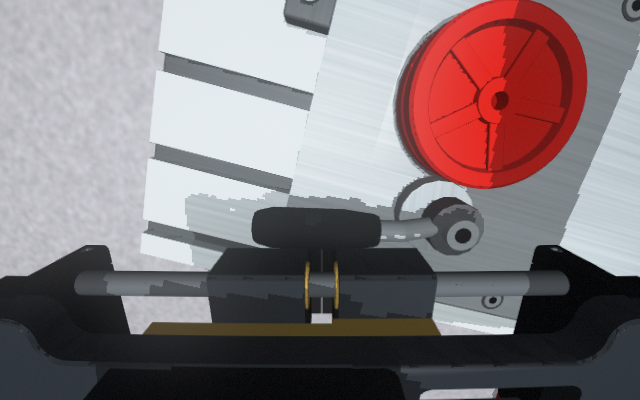

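Still on the friction plateau (~3 N), cam close to the rim. Continuing in small steps.

{"api": "carry_out", "payload": {"steps": [[[-0.1, 0, 0, 0, 0, -0.02], [-0.2, -0.1, 0, 0, 0, -0.03], [-0.3, -0.1, 0, 0, 0, -0.04], [-0.3, -0.1, 0, 0, 0, -0.04]]]}}

```text
time_s: 14.88
tcp_pos: [0.598, -0.1305, 0.0775]
ee_rot: [[-0.15, -0.0, -0.989], [0.989, -0.0, -0.15], [0.0, -1.0, 0.0]]
wrist_force: [3.5, 0.4, -0.3]
gripper_width: 0.003
```

```bash
python3 st.py|head -2
```

```text
14.875 push force 3.508209054450365 [ 3.48348927  0.42687743 -0.30598972]
angle by pos 1.3550000000000004 tool yaw err -0.00815315444952347
```

{"api": "carry_out", "payload": {"steps": [[[-0.1, 0, 0, 0, 0, -0.01], [-0.2, 0, 0, 0, 0, -0.02], [-0.2, 0, 0, 0, 0, -0.02]]]}}

```text
time_s: 15.25
tcp_pos: [0.5961, -0.1309, 0.0776]
ee_rot: [[-0.13, 0.0, -0.991], [0.991, -0.0, -0.13], [-0.0, -1.0, 0.0]]
wrist_force: [3.3, -1.9, -0.3]
gripper_width: 0.0
```

```bash
python3 st.py|head -2
```

```text
15.25 push force 2.979210379167761 [ 3.25014187 -1.86704016 -0.27448321]
angle by pos 1.3790000000000004 tool yaw err -0.012163457895420393
```

{"api": "carry_out", "payload": {"steps": [[[-0.1, 0, 0, 0, 0, -0.01], [-0.2, 0, 0, 0, 0, -0.02], [-0.2, 0, 0, 0, 0, -0.02]]]}}

```text
time_s: 15.62
tcp_pos: [0.5943, -0.1309, 0.0777]
ee_rot: [[-0.11, 0.0, -0.994], [0.994, -0.0, -0.11], [-0.001, -1.0, -0.0]]
wrist_force: [4.6, -3.4, -1.0]
gripper_width: 0.005
```

```bash
python3 st.py|head -7
```

```text
15.625 push force 4.181054922206903 [ 4.58587633 -3.40873724 -1.02874426]
angle by pos 1.4020000000000006 tool yaw err -0.015171067875684674
0.02 [-0.13 -0.28] -0.035
0.04 [-0.29 -0.33] -0.055
0.06 [-0.45 -0.38] -0.075
0.08 [-0.61 -0.42] -0.095
0.1 [-0.77 -0.47] -0.115
```

{"api": "carry_out", "payload": {"steps": [[[-0.1, 0, 0, 0, 0, -0.02], [-0.1, 0, 0, 0, 0, -0.02]]]}}

```text
time_s: 15.88
tcp_pos: [0.5936, -0.131, 0.0777]
ee_rot: [[-0.091, 0.001, -0.996], [0.996, -0.001, -0.091], [-0.001, -1.0, -0.001]]
wrist_force: [5.1, -2.9, -1.2]
gripper_width: 0.002
```

```bash
python3 st.py|head -2
```

```text
15.875 push force 4.780990649204783 [ 5.06416398 -2.88317848 -1.20973938]
angle by pos 1.4120000000000006 tool yaw err -0.005242024702848624
```

{"api": "carry_out", "payload": {"steps": [[[-0.1, 0, 0, 0, 0, -0.01], [-0.1, 0, 0, 0, 0, -0.01]]]}}

```text
time_s: 16.12
tcp_pos: [0.5928, -0.131, 0.0778]
ee_rot: [[-0.081, 0.002, -0.997], [0.997, -0.001, -0.081], [-0.001, -1.0, -0.002]]
wrist_force: [6.3, -3.2, -1.1]
gripper_width: 0.007
```

```bash
python3 st.py|head -2
```

```text
16.125 push force 5.985882165961803 [ 6.26410455 -3.17090384 -1.10923351]
angle by pos 1.4210000000000007 tool yaw err -0.004351328754089945
```

{"api": "carry_out", "payload": {"steps": [[[-0.1, 0, 0, 0, 0, -0.01], [-0.1, 0, 0, 0, 0, -0.01]]]}}

```text
time_s: 16.38
tcp_pos: [0.5923, -0.1311, 0.0779]
ee_rot: [[-0.071, 0.003, -0.997], [0.997, -0.001, -0.071], [-0.001, -1.0, -0.003]]
wrist_force: [5.8, -4.3, -1.1]
gripper_width: 0.001
```

```bash
python3 st.py|head -2; python3 look.py 9
```

```text
16.375 push force 5.468505716178322 [ 5.79186859 -4.31487558 -1.07520969]
angle by pos 1.4280000000000006 tool yaw err -0.0014715866316055148
(array([ 0.49383373, -0.0562593 ]), np.float64(0.04616182545015553), (0.4935285151004791, -0.05674504116177559, 0.047884050756692886), (385, 0, 187, 184)) (array([ 0.49265724, -0.05094644]), np.float64(0.049264731781811906), (0.49209141731262207, -0.05150875821709633, 0.05110505223274231), (385, 0, 187, 184))
16.425 [ 0.59229153 -0.13108631  0.07788309] [ 5.47790013 -4.704006   -1.91192503] 0.006264616333002902
```

View pics/w9.png

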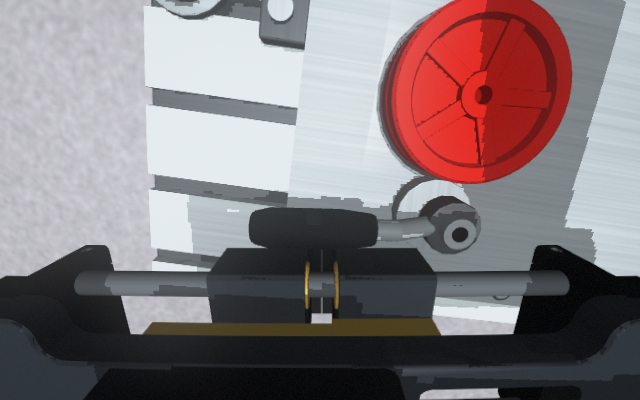

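{"api": "carry_out", "payload": {"steps": [[[-0.1, -0.1, 0, 0, 0, -0.01], [-0.1, -0.1, 0, 0, 0, -0.01]]]}}

```text
time_s: 16.73
tcp_pos: [0.5917, -0.1315, 0.0779]
ee_rot: [[-0.061, 0.004, -0.998], [0.998, 0.0, -0.061], [-0.0, -1.0, -0.004]]
wrist_force: [7.1, -1.6, -2.5]
gripper_width: 0.007
```

```bash
python3 st.py|head -2
```

```text
16.725 push force 6.946611202638055 [ 7.06749425 -1.62509195 -2.50813541]
angle by pos 1.4370000000000007 tool yaw err -0.00032516425780926284
```

{"api": "carry_out", "payload": {"steps": [[[-0.05, 0, 0, 0, 0, 0], [-0.05, 0, 0, 0, 0, 0], [-0.05, 0, 0, 0, 0, 0]]]}}

```text
time_s: 17.1
tcp_pos: [0.5916, -0.1315, 0.0779]
ee_rot: [[-0.061, 0.004, -0.998], [0.998, -0.0, -0.061], [-0.0, -1.0, -0.004]]
wrist_force: [6.9, -1.4, -2.2]
gripper_width: 0.003
```

```bash
for i in 1 2; do python3 st.py|head -2; python3 -c "from h import *; cap('top')"; done
```

```text
17.1 push force 6.7850620084277935 [ 6.89465945 -1.42724648 -2.17312082]
angle by pos 1.4380000000000006 tool yaw err -0.0016075940668840438
17.15 push force 7.414002835610693 [ 7.58484269 -2.40098371 -2.29159182]
angle by pos 1.4370000000000007 tool yaw err -0.0005873832285736569
```

{"api": "carry_out", "payload": {"steps": [[[-0.07, 0, 0, 0, 0, 0], [-0.07, 0, 0, 0, 0, 0], [-0.07, 0, 0, 0, 0, 0]]]}}

```text
time_s: 17.58
tcp_pos: [0.5913, -0.1315, 0.0779]
ee_rot: [[-0.061, 0.005, -0.998], [0.998, -0.0, -0.061], [-0.001, -1.0, -0.005]]
wrist_force: [8.8, -3.0, -2.7]
gripper_width: 0.005
```

```bash
for i in 1 2; do python3 st.py|head -2; python3 -c "from h import *; cap('top')"; done
```

```text
17.575 push force 8.622255145059977 [ 8.83911117 -3.04349309 -2.73264592]
angle by pos 1.4410000000000007 tool yaw err -0.0046118392675023046
17.625 push force 7.624576470612925 [ 7.77597624 -2.0773383  -1.86340699]
angle by pos 1.4420000000000006 tool yaw err -0.005671064702869266
```

Snug at about 8 N. Backing straight away along the push axis (+x), then up.

{"api": "carry_out", "payload": {"steps": [[[0.3, 0, 0, 0, 0, 0], [1, 0, 0, 0, 0, 0], [2.5, 0, 0, 0, 0, 0], [4, 0, 0, 0, 0, 0], [5, 0, 3, 0, 0, 0], [5, 0, 7, 0, 0, 0], [5, 2, 11, 0, 0, 0], [5, 2, 11, 0, 0, 0], [5, 2, 11, 0, 0, 0]]]}}

```text
time_s: 18.8
tcp_pos: [0.6375, -0.1112, 0.1865]
ee_rot: [[-0.061, -0.004, -0.998], [0.998, 0.001, -0.061], [0.001, -1.0, 0.004]]
wrist_force: [-0.7, 0.0, -0.4]
gripper_width: 0.001
```

```bash
python3 look.py 10
python3 - <<'E'
from m import *; from arc import *
t=cap('top','t10.png');im=t['image'];cv2.imwrite('pics/t10c.png',cv2.resize(cv2.cvtColor(im,cv2.COLOR_RGB2BGR)[150:310,120:500],None,fx=2.1,fy=2.1,interpolation=cv2.INTER_CUBIC))
E
```

```text
(array([ 0.4974351 , -0.05148113]), np.float64(0.04576978089243557), (0.4949185252189636, -0.051566846668720245, 0.04788142815232277), (344, 0, 114, 110)) (array([ 0.4951068 , -0.04902477]), np.float64(0.04754494302336718), (0.49249258637428284, -0.049113817512989044, 0.04973459243774414), (344, 0, 114, 110))
18.85 [ 0.6374584  -0.11143473  0.18584239] [ 0.32764737 -0.17529199 -0.54216567] 0.008861123785237176
```

View pics/w10.png

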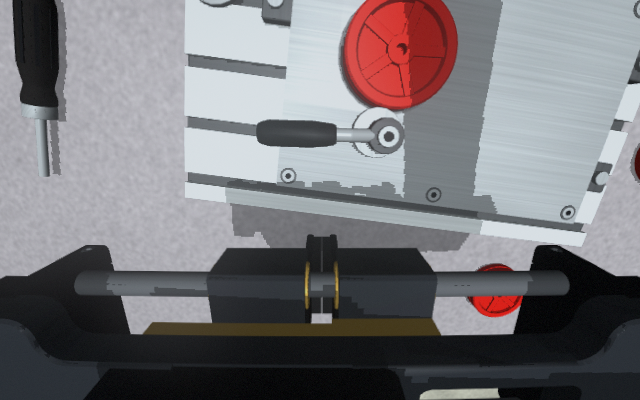

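View pics/s10c.png

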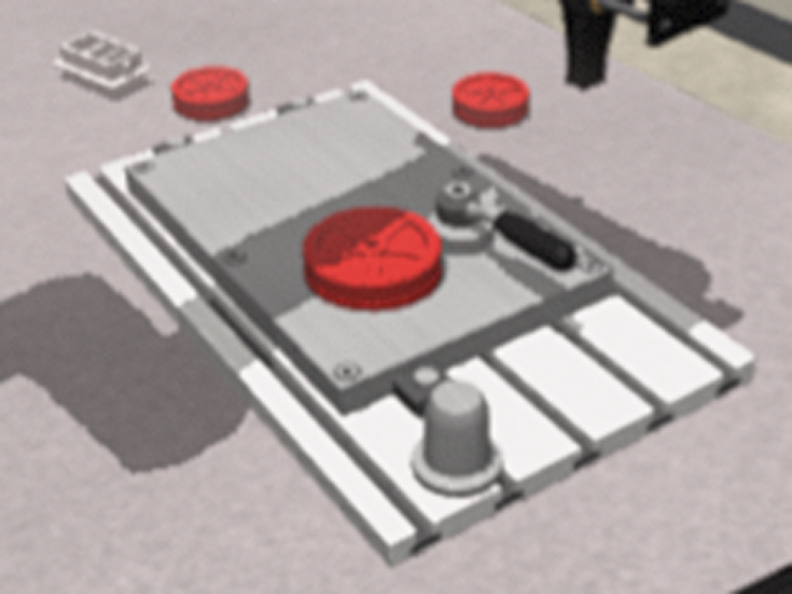

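View pics/t10c.png

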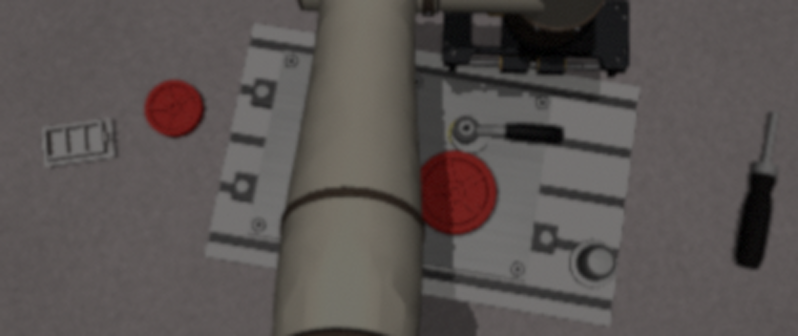

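Run:
```python
from m import *; from arc import *
c=cap('wrist'); g=c['image'].max(2); m=np.zeros(g.shape,bool); m[112:155,250:340]=g[112:155,250:340]<70
ys,xs=np.nonzero(m); print(len(xs),xs.min(),xs.max(),ys.min(),ys.max())
h=onz(c,[[xs.mean(),ys.mean()]],.081)[0]; v=h[:2]-pv; print(h,np.linalg.norm(v),'angle',np.radians(yaw0)-np.arctan2(v[1],v[0]))
print(sense()['wrist_force'])
```

```text
811 259 336 121 146
[ 0.5704414  -0.12972559  0.081     ] 0.07435835097253565 angle 1.4377272292982088
[ 0.01641302  0.65843515 -0.53057584]
```

The lever stayed at about 1.44 rad, where I let go of it. The hand is clear, the wheel is still seated and the bystanders look unmoved. Handing in.

```bash
python3 -c "
from station import ticket; print(ticket.finish_job())"
```

```text
the job is handed in; nothing more can be done
None
```

I nudged the red wheel into its pocket with the half-open fingers and swung the cam lever clockwise until it bit. Then I backed off and handed in at about 19 s.

- **Wheel:** after the last nudge it lay flat in the pocket, its centre at (0.4926, -0.0501). That is within about 1 mm of the pocket centre I had measured. After the cam bit, the wrist camera's estimates of the wheel centre varied by 1–2.5 mm, depending on the circle fit. I put this down to the oblique view, because the side picture shows the wheel seated.
- **Cam:** push force sat at about 3 N on friction alone, then climbed from about 1.40 rad. I stopped at roughly 8 N; the last readings were 8.6 and 7.6 N, with about 0.5–1 N of noise. After letting go, the lever still measured about 1.44 rad. I could only infer the cam's holding force on the rim; nothing measures it directly.
- **Surroundings:** the shell, core insert and driver look unmoved in the last pictures, and the wrist force read under 1 N, so the arm was touching nothing.

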